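# Set a cap rivet in the two-stage plunger press

### The job

Slide the little press's shuttle fully home under the ram, then push the red palm button down through the soft first stop (the rivet cap going on) until it is firmly against the stiffer second stop, keep it pressed there for a second without ever pushing harder than 24 N, and let it come all the way back up. Then draw the shuttle back out to its outer stop so the set rivet can be taken, let go, and leave the tin and the bottles standing where they are.

Things in the scene. Friction and masses are not known exactly. Their poses are not given: they have to be found in the camera images.
- press: Green rivet press, fixed to the bench. Origin: underside of its foot, on the ram axis; +z up, +y the way the shuttle comes out, -x the open front, the column at +x. Foot 140 x 200 x 12 mm (x -45 to 95, y -60 to 140). Head: x -28 to 88, y -26 to 26, z 113 to 151 mm; the ram passes down through it at x = y = 0. Two dark rails (tops at z 28 mm) guide the shuttle along y.
- knob (a point): Centre of the top of the shuttle's upright black knob, a cylinder 22 mm in diameter and 45 mm tall (z 33 to 78 mm above the bench), free all round; grip, push or pull it along the press's y axis. It lies at x = 0, y = 210 mm - shuttle travel in the press frame.
- shuttle (a joint): Travel of the aluminium shuttle: 0 = pulled out to its outer stop, 0.070 m = fully home at its inner stop with the rivet under the ram. Grows as the knob moves along the press's -y. Slides with about 2 N friction and stays where it is left; both ends are hard stops. It starts 0 to 0.025 m in.
- palm_top (a point): Centre of the flat top of the red palm button, on the ram axis, 215 mm above the bench when up.
- palm_button: Red round palm button, 44 mm in diameter, 17 mm tall, on the plunger rod; origin at the centre of its underside (40 mm above the guide bush when up). Press straight down with closed fingers, slowly (10 to 15 mm/s or less), going by the force: from 14 N it is firmly against the second stop, 16 to 20 N is right, over 24 N damages the rivet.
- plunger (a joint): Downward travel of plunger and button, 0 = up, at most 0.036 m; springs back to 0 when let go. Return spring 2.5 N at the top, 5 N at 20 mm. With the shuttle home, the ram meets the cap at 6 to 20 mm of travel (depends on the anvil screw's height, not measured): the force rises to 8 to 10 N, then the cap yields over 4 mm. Then the second stop: force climbs about 4 N per mm.
- rivet_cap (a joint): How far the brass cap (15 mm in diameter, on the steel anvil at the shuttle's inner end) has been pressed onto its rivet: 0 = loose on top, 0.004 m = fully set. It stays where it is pressed.
- rivet_tin: Round red tin, 56 mm in diameter, 35 mm tall, standing beside the press; origin at its underside. Leave alone.
- glue: White glue bottle, 43 mm in diameter, 112 mm tall, standing beside the press; origin at its underside. Leave alone.
- dye_brown: Brown bottle with black cap, 34 mm in diameter, 78 mm tall, standing in front of the press; origin at its underside. Leave alone.

How it is judged (in metres and radians):
On the way, in this order (a step that is already met when the one before it is completed fails the run):
1. the shuttle is fully home under the ram, with the button still up (value of joint shuttle above 0.066 m and value of joint plunger below 0.002 m), for 0.2 s.
2. the button is pressed against the second stop with at least 14 N for half a second, the shuttle home and the cap set (contact force between the fingers and palm_button above 14 N and value of joint rivet_cap above 0.0034 m and value of joint shuttle above 0.066 m), for 0.5 s.
3. the button is let up again, the shuttle still home (value of joint plunger below 0.002 m and value of joint shuttle above 0.06 m), for 0.1 s.
At the end, for the whole second after the job is handed in: The cap is pressed on by more than 3.4 mm, the plunger is back up within 2 mm, the shuttle is out within 5 mm of its outer stop, and the tin and both bottles stand upright (within 0.2 rad) and at rest (value of joint shuttle below 0.005 m and value of joint plunger below 0.002 m and value of joint rivet_cap above 0.0034 m and linear speed of each of rivet_tin, glue, dye_brown below 0.02 m/s and angle between each of rivet_tin, glue, dye_brown's own z axis and vertical below 0.2 rad); the robot touches nothing.
It fails at once if the palm button is pushed with more than 24 N (contact force between the fingers and palm_button above 24 N).
It fails at once if the rivet tin is shifted by more than 20 mm (distance of rivet_tin from where it was at the start of the episode above 0.02 m).
It fails at once if the glue bottle is shifted by more than 20 mm (distance of glue from where it was at the start of the episode above 0.02 m).
It fails at once if the brown bottle is shifted by more than 20 mm (distance of dye_brown from where it was at the start of the episode above 0.02 m).
It also fails if it takes over 67 s, if anything falls off the work surface, if the arm or the gripper's body presses on something with over 40 N, if the wrist force passes 120 N, or if a joint passes its speed limit or range.

### The arm

A 7-joint arm with a two-finger parallel gripper is mounted at the origin on a cart in front of the work surface, level with it; the furniture and walls round the work are solid. World frame = base frame: x ahead of the robot, y to its left, z up, the work surface at z = 0. Lengths are in m, angles in degrees, forces in N, time in s.
With the tool pointing down it reaches from about 0.425 to 0.875 m from the base axis. Payload 8.4 kg.
Tool frame: the origin (TCP) lies midway between the tips of the shut fingers; the grasp point (between the pads) lies 19 mm behind it; z points along the fingers, y is the line along which they close (so a half turn about z gives the same grasp; the last joint's range is limited). The gripper opens to 87 mm and grips with 3 to 60 N. Pads are 19 mm wide; open, the fingers measure 117 mm over their backs; the gripper's body (75 mm by 190 mm) begins 51 mm behind the grasp point.
Start: joints at [-69.683, 19.091, 2.286, 83.961, -0.768, 76.965, -3.352], TCP at [0.285, 0.584, 0.223] pointing down, gripper open.
Joint ranges: [-147.57, 147.57], [-21.85, 119.76], [-74.77, 79.35], [14.55, 137.4], [-85.83, 265.84], [4.83, 119.75], [-152.11, 152.11]. Speed limits (degrees/s): [127.2, 127.2, 159.86, 159.86, 180, 180, 180].

### API

Orientations are given as a 3x3 rotation matrix whose columns are the frame's x, y, z axes.
In Python, from rig import bot, imaging, order gives the robot as it stands.
- The arm moves only by the tool move_arm, never from a script. Its arguments are lists of equal length, an entry for each row: "jaw": the opening, from 0 (shut) to 1 (fully open); "translation": the shift along the tool's x, y, z scaled (see below), a list of three; "yaw": the turn about the tool's z scaled (see below). In form: {"jaw": [jaw, ...], "translation": [[tx, ty, tz], ...], "yaw": [yaw, ...]}. A call has 1 to 12 rows; each row is the pose to reach, as a shift and turn from the pose commanded when the call began, along the tool's axes at that moment; what a row does not reach only later rows make up. The controller multiplies each number of a shift by 0.8 m and each number of a turn by 60 degrees. A row lasts 1/8 s, in which the tool goes at most 62.5 mm and 10.7 degrees, less where a joint would pass 70% of its speed; a pose out of reach is approached as far as the arm can. A call with a number of a shift or a turn outside -1 to 1 is refused whole. A call with a gripper value outside its range is refused whole. The fingers move at their own pace and stop on an object; the grip force is fixed at half the most. Time passes only in rows, so rows that repeat a pose let the fingers close. It gives the time, the measured TCP pose, the force, the opening and the grip force at its end, in the units of the state.
- bot.get_obs(): the state, without advancing time (a new reading comes with each control period).
- imaging.capture(name): name is "scene" or "top" or "wrist"; returns the picture (480x640x3 uint8, red, green, blue); there is no depth.
- imaging.camera_info(name): a dict with "mtx" (3x3 intrinsics, pixels), "dist" ([k1, k2, p1, p2, k3] as OpenCV has them; the pictures are not rectified), "cam_to_world" (4x4, takes a point from camera to world coordinates); the wrist camera has in their place "T_tool_cam" (4x4, takes a point from camera to tool coordinates, whose origin is the TCP and whose axes are the flange's). Camera axes: x right, y up, looking along -z (the intrinsics and any distortion apply to the point x, -y, -z); pixel columns grow to the right and rows downward; lengths in m; the calibration is good to about 2 mm. A picture is of the moment at which its call begins: read the wrist's pose just before it. camera_info takes no time and is no camera call.
- order.sign_off(): hands the job in; it is judged then, once.
The state is a dict: "t": time; "joint_positions": joint angles; "qd": joint speeds; "effort": joint torques, N m; "ee_pos": TCP position; "orientation": TCP orientation; "contact_force": force on the tool from outside, world axes, zero at the start; "moment": the same for the moment, N m; "finger_gap": finger opening in m; "grasp_force": force on a finger pad.
Only numpy, scipy, OpenCV 4.12 (cv2) and the standard library are available. Lean on these libraries where they do the work, as an engineer would, in place of code of your own. Each camera call takes 0.05 s, during which the arm holds its last target. There are 200 camera calls.

## Working session

There is one attempt and no reset: what is moved stays moved. The work goes in short steps, Python scripts to look and compute and a tool call to move; the robot and the scene stay as the last step left them, time stands still between calls to the robot, and variables do not carry over. Pictures are saved under pics/ and viewed, at most 10 in all, crops included, and the job is handed in when it is done.

Besides the shell and the picture viewer there is one more tool, called after "Emit:" in YAML: its name, and indented under it one key for each argument. move_arm: Moves the arm, as the interface text tells. Shifts and turns lie within -1 to 1; 1 stands for 0.8 m of shift or 60 degrees of turn. Its arguments: {"type":"object","properties":{"jaw":{"type":"array","items":{"type":"number"}},"translation":{"type":"array","items":{"type":"array","items":{"type":"number"}}},"yaw":{"type":"array","items":{"type":"number"}}},"required":["jaw","translation","yaw"]}

```bash
mkdir -p pics
python3 - <<'E'
from rig import bot, imaging
import cv2,numpy as np
o=bot.get_obs()
for k in("t","ee_pos","orientation","contact_force","finger_gap"):print(k,o[k])
for n in("scene","top"):
    cv2.imwrite(f"pics/{n}0.png",imaging.capture(n)[:,:,::-1])
    c=imaging.camera_info(n);print(n,np.round(c["mtx"],1).tolist(),c["dist"],np.round(c["cam_to_world"],3).tolist())
E
```

```text
t 0.0
ee_pos [0.28476391 0.58378833 0.22168177]
orientation [[-8.98776023e-01  4.38407658e-01 -6.20980881e-04]
 [ 4.38408091e-01  8.98774860e-01 -1.44807963e-03]
 [-7.67271934e-05 -1.57374229e-03 -9.99998759e-01]]
contact_force [0.40423116 0.58904806 0.65577477]
finger_gap 0.08675356094905896
scene [[504.1, 0.0, 318.3], [0.0, 504.1, 236.8], [0.0, 0.0, 1.0]] [-0.02975442  0.          0.          0.          0.        ] [[-0.906, 0.197, -0.373, 0.27], [-0.422, -0.448, 0.788, 0.492], [-0.011, 0.872, 0.489, 0.56], [0.0, 0.0, 0.0, 1.0]]
top [[449.3, 0.0, 324.2], [0.0, 449.3, 236.5], [0.0, 0.0, 1.0]] [-0.03407944  0.          0.          0.          0.        ] [[-0.186, 0.962, -0.2, 0.447], [-0.983, -0.182, 0.039, -0.133], [0.001, 0.204, 0.979, 0.972], [0.0, 0.0, 0.0, 1.0]]
```

View pics/scene0.png

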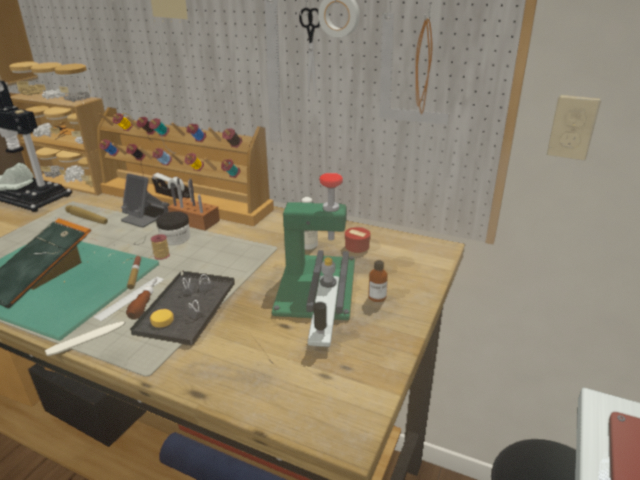

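View pics/top0.png

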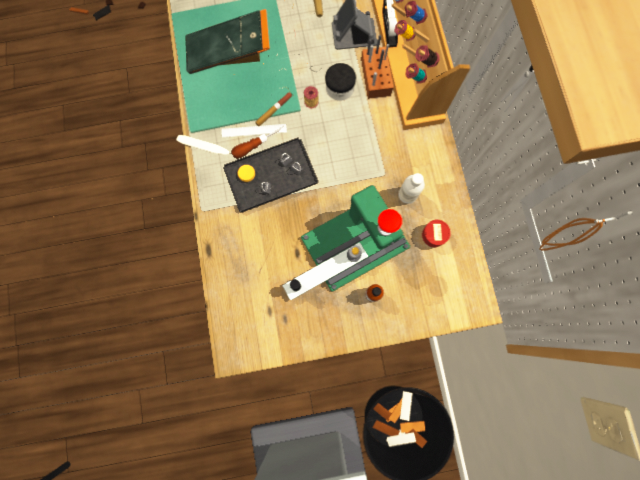

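The scene view shows the palm button at (331,180), knob top at (320,306) and brown bottle at (378,280). The top view shows the palm at (389,222), knob at (295,286), tin at (437,233), glue at (411,188) and brown bottle at (375,292).

```bash
cat > h.py <<'E'
from rig import bot, imaging
import cv2,numpy as np
def ray(n,px,T=None):
    c=imaging.camera_info(n)
    u=cv2.undistortPoints(np.array([[px]],float),np.array(c["mtx"]),np.array(c["dist"]))[0,0]
    T=np.array(c["cam_to_world"]) if T is None else T
    d=T[:3,:3]@[u[0],-u[1],-1]; return T[:3,3],d/np.linalg.norm(d)
def plane(n,px,z,T=None):
    p,d=ray(n,px,T); return p+d*(z-p[2])/d[2]
def tri(r1,r2):
    (p,d),(q,e)=r1,r2
    s=np.linalg.lstsq(np.c_[d,-e],q-p,rcond=None)[0]
    a,b=p+s[0]*d,q+s[1]*e; return (a+b)/2,np.linalg.norm(a-b)
def red(im,hsvlo,hsvhi,roi,k=1):
    x0,y0,x1,y1=roi; h=cv2.cvtColor(im,cv2.COLOR_RGB2HSV)
    if k: h[...,0]=(h[...,0].astype(int)+90)%180
    m=np.zeros(h.shape[:2],np.uint8); m[y0:y1,x0:x1]=cv2.inRange(h,hsvlo,hsvhi)[y0:y1,x0:x1]
    n,l,s,c=cv2.connectedComponentsWithStats(m); i=1+np.argmax(s[1:,4]); return c[i],s[i]
E
python3 - <<'E'
from h import *
t=cv2.imread("pics/top0.png")[:,:,::-1].copy();s=cv2.imread("pics/scene0.png")[:,:,::-1].copy()
ct,st=red(t,(84,180,120),(96,255,255),(365,195,412,245));cs,ss=red(s,(84,180,120),(96,255,255),(310,165,350,195))
print(ct,st,cs,ss); P=plane("top",ct,.213);print("palm",P,"tri",tri(ray("top",ct),ray("scene",cs)))
ck,sk=red(t,(0,0,0),(180,255,60),(284,275,308,297),0);ks,kss=red(s,(0,0,0),(180,255,60),(308,296,334,335),0)
print(ck,sk,ks,kss)
ktop=(kss[0]+kss[2]/2,kss[1]+4)
K=plane("top",ck,.074);print("knob",K,plane("scene",ktop,.078))
v=K-P;print(np.linalg.norm(v[:2]),np.degrees(np.arctan2(v[1],v[0])))
for n,px,z in(("tin",(437,233),.035),("glue",(415,182),.11),("brown",(375,292),.078)):print(n,plane("top",px,z))
E
```

```text
[389.54342984 220.38752784] [378 209  24  24 449] [322. 177.] [322 177   1   1   1]
palm [ 0.6091536  -0.27991836  0.213     ] tri (array([ 0.61744515, -0.27792211,  0.20926521]), np.float64(0.015813390516400926))Traceback (most recent call last):
  File "<stdin>", line 5, in <module>
  File "h.py", line 18, in red
    n,l,s,c=cv2.connectedComponentsWithStats(m); i=1+np.argmax(s[1:,4]); return c[i],s[i]
                                                     ~~~~~~~~~^^^^^^^^^
    return _wrapfunc(a, 'argmax', axis=axis, out=out, **kwds)
    return bound(*args, **kwds)
ValueError: attempt to get argmax of an empty sequence
```

Run:
```python
import cv2
t=cv2.imread("pics/top0.png")[170:320,260:460];s=cv2.imread("pics/scene0.png")[160:360,260:400]
cv2.imwrite("pics/crop0.png",cv2.hconcat([cv2.resize(t,(533,400),interpolation=2),cv2.resize(s,(267,400),interpolation=2)]))
```

```text
(no output)
```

View pics/crop0.png

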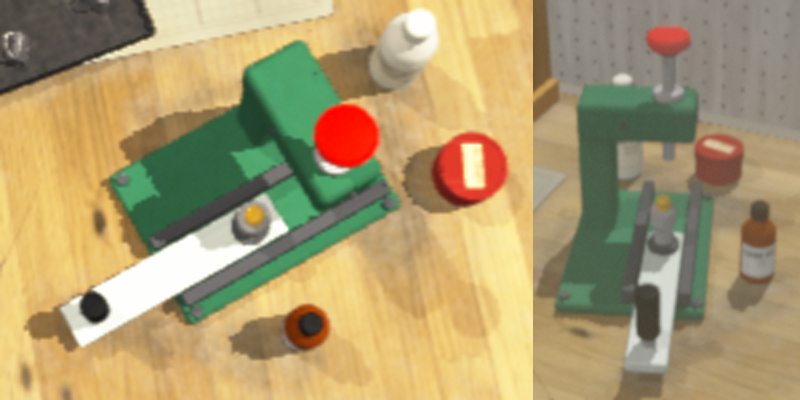

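The crop shows the palm, knob, cap and shuttle clearly: the knob top is at about (295.6,284) in the top view and (320.3,304.5) in the scene view, and the palm's upper face is at (330.8,178.5) in the scene view.

Run:
```python
from h import *
P=plane("top",(389.7,220.5),.214);print("palm",P,tri(ray("top",(389.7,220.5)),ray("scene",(330.8,178.5))))
K=plane("top",(295.6,284),.078);print("knob",K,plane("scene",(320.3,304.5),.078))
v=K-P;print(np.linalg.norm(v[:2]),np.degrees(np.arctan2(v[1],v[0])))
# shuttle axis from rail edges etc.
a=plane("top",(260+68/2.665,170+325/2.665),.028);b=plane("top",(260+280/2.665,170+214/2.665),.028);v=a-b;print("axis",np.degrees(np.arctan2(v[1],v[0])))
for n,px,z in(("tin",(437,233),.035),("glue",(417,179),.11),("brown",(376.5,291.5),.078)):print(n,plane("top",px,z))
o=bot.get_obs();print(np.degrees(np.arctan2(o["orientation"][1][1],o["orientation"][0][1])),imaging.camera_info("wrist"))
```

```text
palm [ 0.60869327 -0.27994873  0.214     ] (array([ 0.61012207, -0.28122971,  0.2073796 ]), np.float64(3.825732576168535e-05))
knob [ 0.54539185 -0.09443326  0.078     ] [ 0.54356515 -0.08887757  0.078     ]
0.19601800298668598 108.84061893180294
axis 107.06217621360206
tin [ 0.60119533 -0.40846303  0.035     ]
glue [ 0.70483266 -0.37300575  0.11      ]
brown [ 0.50090891 -0.24951731  0.078     ]
63.996638995064295 {'mtx': array([[359.13283223,   0.        , 320.07840774],
       [  0.        , 359.13283223, 244.6323318 ],
       [  0.        ,   0.        ,   1.        ]]), 'dist': array([-0.04061461,  0.        ,  0.        ,  0.        ,  0.        ]), 'T_tool_cam': array([[-2.17178498e-04,  9.59647289e-01,  2.81206391e-01,
         7.76671294e-02],
       [ 9.99999640e-01, -2.21663362e-05,  8.47954713e-04,
         1.17929303e-03],
       [ 8.19970757e-04,  2.81206474e-01, -9.59646939e-01,
        -1.62276334e-01],
       [ 0.00000000e+00,  0.00000000e+00,  0.00000000e+00,
         1.00000000e+00]])}
```

Emit:
move_arm:
  jaw: [1,1,1,1,1,1,1,1,1,1,1,1]
  translation:
    - [-0.055,-0.051,0]
    - [-0.11,-0.103,0]
    - [-0.165,-0.154,0]
    - [-0.22,-0.206,0]
    - [-0.276,-0.257,0]
    - [-0.331,-0.309,0]
    - [-0.386,-0.36,0]
    - [-0.441,-0.411,0]
    - [-0.497,-0.463,0.02]
    - [-0.552,-0.514,0.04]
    - [-0.607,-0.566,0.06]
    - [-0.662,-0.617,0.09]
  yaw: [0.06,0.12,0.19,0.25,0.31,0.38,0.44,0.5,0.57,0.64,0.7,0.758]

```text
t: 1.6
ee_pos: [0.5444, -0.0912, 0.1514]
orientation: [[-0.316, 0.949, 0.001], [0.949, 0.316, 0.0], [-0.0, 0.001, -1.0]]
contact_force: [0.7, 1.3, -0.5]
finger_gap: 0.0868
grasp_force: 0.0
```

```bash
cat >> h.py <<'E'
def Tw(o):
    T=np.eye(4);T[:3,:3]=o["orientation"];T[:3,3]=o["ee_pos"];return T@np.array(imaging.camera_info("wrist")["T_tool_cam"])
def wrist(f):
    o=bot.get_obs();T=Tw(o);im=imaging.capture("wrist");cv2.imwrite(f"pics/{f}.png",im[:,:,::-1]);np.save(f"pics/{f}.npy",T)
    R=np.array(o["orientation"]);print(o["t"],o["ee_pos"],"yang",np.degrees(np.arctan2(R[1,1],R[0,1])),o["contact_force"]);return im,T
E
python3 -c "
from h import *
wrist('w1');print(np.array(bot.get_obs()['qd']).round(2))"
```

```text
1.6 [ 0.54443255 -0.0912499   0.15143983] yang 18.419239816331398 [ 0.72592152  1.30585913 -0.52385003]
[-2.48 -4.25 -2.05  3.21  5.44  4.14 -7.66]
```

View pics/w1.png

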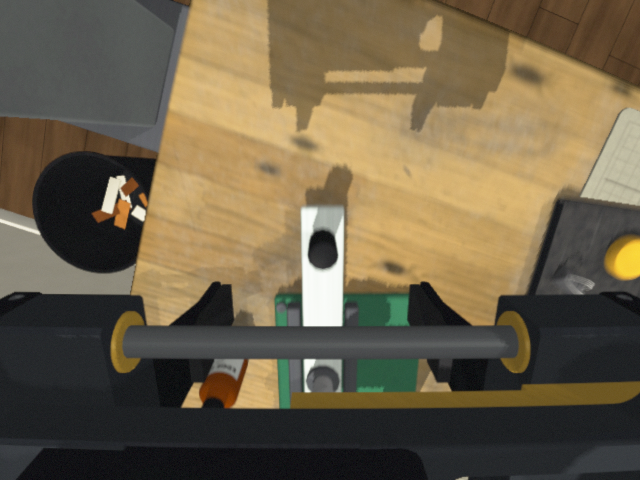

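The wrist view shows the knob's top at about (322,253), the shuttle running vertically (aligned with tool x), and nothing near the finger paths.

```bash
python3 -c "
from h import *
T=np.load('pics/w1.npy');print(plane('wrist',(322,253),.078,T));a=plane('wrist',(323.5,208),.033,T);b=plane('wrist',(323,330),.033,T);v=a-b;print(a,b,np.degrees(np.arctan2(v[1],v[0])))"
```

```text
[ 0.54512991 -0.08772722  0.078     ]
[ 0.53921964 -0.06546288  0.033     ] [ 0.57329485 -0.16830614  0.033     ] 108.33165817560999
```

Emit:
move_arm:
  jaw: [1,1,1,1,0.4,0.2,0,0,0]
  translation:
    - [0.005,0.001,0.04]
    - [0.005,0.001,0.08]
    - [0.005,0.001,0.12]
    - [0.005,0.001,0.134]
    - [0.005,0.001,0.134]
    - [0.005,0.001,0.134]
    - [0.005,0.001,0.134]
    - [0.005,0.001,0.134]
    - [0.005,0.001,0.134]
  yaw: [0,0,0,0,0,0,0,0,0]

```text
t: 2.78
ee_pos: [0.5433, -0.0853, 0.0446]
orientation: [[-0.318, 0.948, 0.0], [0.948, 0.318, 0.0], [-0.0, 0.0, -1.0]]
contact_force: [0.0, 0.4, -0.4]
finger_gap: 0.045
grasp_force: 0.0
```

Emit:
move_arm:
  jaw: [0,0,0,0,0]
  translation:
    - [0,0,0]
    - [0,0,0]
    - [0,0,0]
    - [0,0,0]
    - [0,0,0]
  yaw: [0,0,0,0,0]

```text
t: 3.4
ee_pos: [0.5443, -0.085, 0.0444]
orientation: [[-0.318, 0.948, 0.002], [0.948, 0.318, -0.0], [-0.001, 0.002, -1.0]]
contact_force: [5.5, 0.1, -3.8]
finger_gap: 0.0209
grasp_force: 30.0
```

Emit:
move_arm:
  jaw: [0,0,0,0,0,0,0]
  translation:
    - [-0.015,0.001,0]
    - [-0.03,0.001,0]
    - [-0.042,0.001,0]
    - [-0.052,0.001,0]
    - [-0.06,0.001,0]
    - [-0.064,0.001,0]
    - [-0.064,0.001,0]
  yaw: [0,0,0,0,0,0,0]

```text
t: 4.28
ee_pos: [0.5612, -0.1347, 0.0444]
orientation: [[-0.317, 0.948, 0.002], [0.948, 0.317, -0.001], [-0.001, 0.001, -1.0]]
contact_force: [5.2, 2.3, -2.7]
finger_gap: 0.021
grasp_force: 30.0
```

Emit:
move_arm:
  jaw: [0,0,0,0,0,0,0]
  translation:
    - [-0.004,0.001,0]
    - [-0.008,0.001,0]
    - [-0.012,0.001,0]
    - [-0.015,0.001,0]
    - [-0.018,0.001,0]
    - [-0.02,0.001,0]
    - [-0.02,0.001,0]
  yaw: [0,0,0,0,0,0,0]

```text
t: 5.15
ee_pos: [0.5636, -0.1419, 0.0441]
orientation: [[-0.321, 0.947, -0.007], [0.947, 0.321, 0.01], [0.011, -0.003, -1.0]]
contact_force: [-14.8, 23.3, 20.7]
finger_gap: 0.0214
grasp_force: 30.0
```

Emit:
move_arm:
  jaw: [0,0,0.6,0.6,0.6,0.6,0.6,0.6,0.6,0.6,0.6,0.6]
  translation:
    - [0.004,0,0]
    - [0.006,0,0]
    - [0.006,0,0]
    - [0.006,0,0]
    - [0.006,0,0]
    - [0.006,0,0]
    - [0.006,0,-0.05]
    - [0.006,0,-0.11]
    - [0.006,0,-0.18]
    - [0.006,0,-0.25]
    - [0.006,0,-0.32]
    - [0.006,0,-0.32]
  yaw: [0,0,0,0,0,0,0,0,0,0,0,0]

```text
t: 6.65
ee_pos: [0.5662, -0.1451, 0.3048]
orientation: [[-0.317, 0.948, 0.007], [0.948, 0.317, -0.001], [-0.003, 0.007, -1.0]]
contact_force: [-0.2, -0.1, -1.2]
finger_gap: 0.0525
grasp_force: 0.0
```

Emit:
move_arm:
  jaw: [1,1,1,1,1]
  translation:
    - [-0.06,0,0]
    - [-0.12,-0.002,0]
    - [-0.174,-0.002,0]
    - [-0.174,-0.002,0]
    - [-0.174,-0.002,0]
  yaw: [0,0,0,0,0]

```text
t: 7.28
ee_pos: [0.607, -0.2762, 0.2993]
orientation: [[-0.317, 0.948, -0.001], [0.948, 0.317, 0.001], [0.001, -0.001, -1.0]]
contact_force: [-0.2, 0.2, -1.1]
finger_gap: 0.0855
grasp_force: 0.0
```

```bash
python3 -c "
from h import *
im,T=wrist('w2')
c,s=red(im,(84,180,80),(96,255,255),(200,150,440,325));print(c,s,plane('wrist',c,.213,T))
t=imaging.capture('top');cv2.imwrite('pics/t2.png',t[:,:,::-1])"
```

```text
7.275 [ 0.6069799  -0.2762158   0.29925365] yang 18.496729625877464 [-0.16508991  0.18290057 -1.07626287]
[322.96491228 253.05741627] [ 294  225   58   56 2508] [ 0.60947894 -0.27633897  0.213     ]
```

View pics/w2.png

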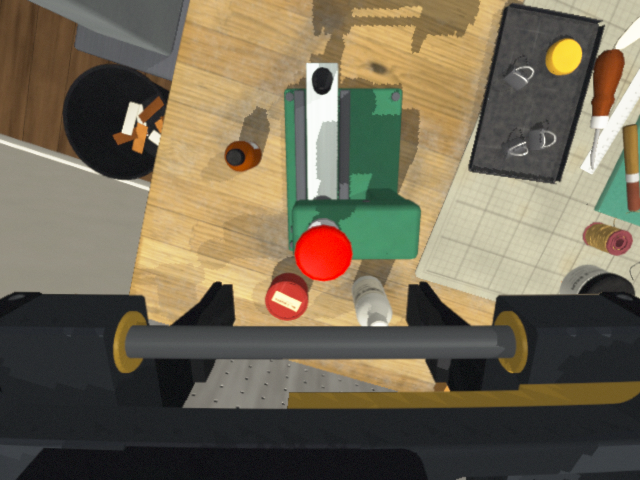

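The wrist view shows the palm button centred at (323,253), and the knob now close to the press at (322,75) with the tin, glue and bottle undisturbed.

Emit:
move_arm:
  jaw: [0,0,0,0,0,0,0,0,0,0,0,0]
  translation:
    - [-0.001,0.003,0]
    - [-0.001,0.003,0]
    - [-0.001,0.003,0]
    - [-0.001,0.003,0]
    - [-0.001,0.003,0]
    - [-0.001,0.003,0]
    - [-0.001,0.003,0]
    - [-0.001,0.003,0.02]
    - [-0.001,0.003,0.04]
    - [-0.001,0.003,0.06]
    - [-0.001,0.003,0.08]
    - [-0.001,0.003,0.088]
  yaw: [0,0,0,0,0,0,0,0,0,0,0,0]

```text
t: 8.88
ee_pos: [0.6093, -0.2762, 0.2283]
orientation: [[-0.318, 0.948, -0.002], [0.948, 0.318, 0.001], [0.001, -0.001, -1.0]]
contact_force: [0.2, -0.9, 0.1]
finger_gap: 0.0001
grasp_force: 0.0
```

```bash
python3 -c "
from h import *
T=np.load('pics/w2.npy');k=plane('wrist',(322,84),.078,T);print(k,np.hypot(*(k-[.6093,-.2765,.078])[:2]))
print(bot.get_obs()['ee_pos'],bot.get_obs()['contact_force'])"
```

```text
[ 0.56696935 -0.15053764  0.078     ] 0.1328849094686044
[ 0.60931572 -0.27619249  0.22831488] [ 0.21763094 -0.88883269  0.08311127]
```

Emit:
move_arm:
  jaw: [0,0,0,0,0,0,0,0,0,0,0,0]
  translation:
    - [0,0,0.003]
    - [0,0,0.006]
    - [0,0,0.009]
    - [0,0,0.011]
    - [0,0,0.013]
    - [0,0,0.015]
    - [0,0,0.017]
    - [0,0,0.019]
    - [0,0,0.021]
    - [0,0,0.023]
    - [0,0,0.025]
    - [0,0,0.027]
  yaw: [0,0,0,0,0,0,0,0,0,0,0,0]

```text
t: 10.38
ee_pos: [0.6098, -0.2766, 0.2083]
orientation: [[-0.318, 0.948, 0.0], [0.948, 0.318, -0.0], [-0.0, 0.0, -1.0]]
contact_force: [-1.0, 0.8, 4.6]
finger_gap: 0.0007
grasp_force: 1.9
```

Emit:
move_arm:
  jaw: [0,0,0,0]
  translation:
    - [0,0,0.0015]
    - [0,0,0.003]
    - [0,0,0.0045]
    - [0,0,0.006]
  yaw: [0,0,0,0]

```text
t: 10.88
ee_pos: [0.6098, -0.2766, 0.2043]
orientation: [[-0.318, 0.948, 0.001], [0.948, 0.318, 0.0], [-0.0, 0.001, -1.0]]
contact_force: [-2.7, 1.8, 9.3]
finger_gap: 0.0005
grasp_force: 4.5
```

Emit:
move_arm:
  jaw: [0,0,0]
  translation:
    - [0,0,0.001]
    - [0,0,0.002]
    - [0,0,0.003]
  yaw: [0,0,0]

```text
t: 11.25
ee_pos: [0.6098, -0.2766, 0.2021]
orientation: [[-0.318, 0.948, 0.001], [0.948, 0.318, 0.0], [-0.0, 0.001, -1.0]]
contact_force: [-4.6, 1.8, 10.9]
finger_gap: 0.0009
grasp_force: 5.8
```

Emit:
move_arm:
  jaw: [0,0,0]
  translation:
    - [0,0,0.001]
    - [0,0,0.002]
    - [0,0,0.003]
  yaw: [0,0,0]

```text
t: 11.62
ee_pos: [0.6098, -0.2766, 0.2005]
orientation: [[-0.318, 0.948, 0.001], [0.948, 0.318, 0.0], [-0.0, 0.001, -1.0]]
contact_force: [-6.5, 3.0, 16.8]
finger_gap: 0.0006
grasp_force: 8.7
```

Emit:
move_arm:
  jaw: [0,0,0]
  translation:
    - [0,0,0]
    - [0,0,0]
    - [0,0,0]
  yaw: [0,0,0]

```text
t: 12.0
ee_pos: [0.6098, -0.2766, 0.2006]
orientation: [[-0.318, 0.948, 0.001], [0.948, 0.318, 0.0], [-0.0, 0.001, -1.0]]
contact_force: [-5.3, 3.7, 16.7]
finger_gap: 0.0004
grasp_force: 8.2
```

Emit:
move_arm:
  jaw: [0,0,0,0,0,0,0,0]
  translation:
    - [0,0,0.0005]
    - [0,0,0.0005]
    - [0,0,0.0005]
    - [0,0,0.0005]
    - [0,0,0.0005]
    - [0,0,0.0005]
    - [0,0,0.0005]
    - [0,0,0.0005]
  yaw: [0,0,0,0,0,0,0,0]

```text
t: 13.0
ee_pos: [0.6098, -0.2766, 0.2003]
orientation: [[-0.318, 0.948, 0.001], [0.948, 0.318, 0.0], [-0.0, 0.001, -1.0]]
contact_force: [-6.2, 3.5, 17.6]
finger_gap: 0.0004
grasp_force: 8.6
```

Emit:
move_arm:
  jaw: [0,0,0,0,0,0,0,0.6,0.6,0.6,0.6,0.6]
  translation:
    - [0,0,-0.003]
    - [0,0,-0.007]
    - [0,0,-0.012]
    - [0,0,-0.018]
    - [0,0,-0.025]
    - [0,0,-0.04]
    - [0,0,-0.06]
    - [0,0,-0.09]
    - [0,0,-0.12]
    - [0,0,-0.13]
    - [0,0,-0.13]
    - [0,0,-0.13]
  yaw: [0,0,0,0,0,0,0,0,0,0,0,0]

```text
t: 14.5
ee_pos: [0.6094, -0.2763, 0.3013]
orientation: [[-0.318, 0.948, -0.001], [0.948, 0.318, 0.0], [0.001, -0.001, -1.0]]
contact_force: [0.6, -0.1, 0.8]
finger_gap: 0.0426
grasp_force: 0.0
```

```bash
python3 -c "
from h import *
im,T=wrist('w3')
c,s=red(im,(84,180,80),(96,255,255),(200,150,440,325));print(c,s)
# knob
k,q=red(im,(0,0,0),(180,255,60),(305,55,340,105),0);print(k,q)"
```

```text
14.5 [ 0.60944685 -0.27631221  0.30133733] yang 18.51721281620892 [ 0.57958081 -0.06611227  0.79400129]
[319.78482035 251.14372224] [ 291  224   58   55 2477]
[319.48266667  79.87466667] [310  68  20  25 375]
```

View pics/w3.png

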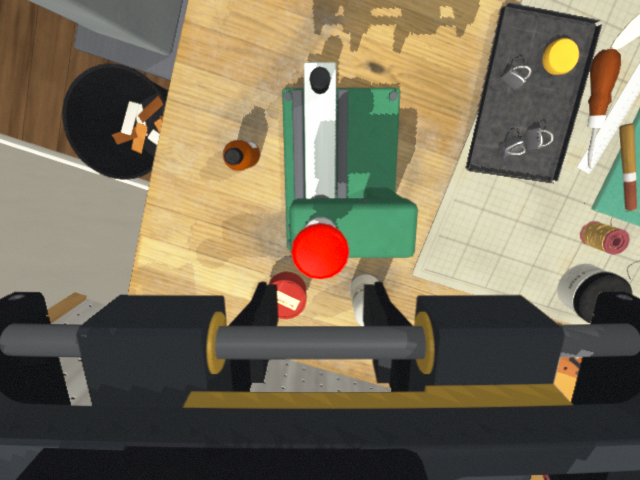

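The palm is back up at (320,251), the knob is still home at (320,78), and the bottles and tin are in place.

Emit:
move_arm:
  jaw: [0.7,0.7,0.7,0.7,0.7,0.7,0.7,0.7,0.7,0.7,0.7,0.7]
  translation:
    - [0.06,0,0]
    - [0.12,0,0]
    - [0.175,0,0]
    - [0.175,0,0]
    - [0.175,0,0.07]
    - [0.175,0,0.14]
    - [0.175,0,0.21]
    - [0.175,0,0.26]
    - [0.175,0,0.3]
    - [0.175,0,0.32]
    - [0.175,0,0.32]
    - [0.175,0,0.32]
  yaw: [0,0,0,0,0,0,0,0,0,0,0,0]

```text
t: 16.05
ee_pos: [0.5661, -0.1443, 0.0475]
orientation: [[-0.317, 0.948, 0.002], [0.948, 0.317, -0.0], [-0.001, 0.002, -1.0]]
contact_force: [0.3, -0.2, -0.4]
finger_gap: 0.0611
grasp_force: 0.0
```

Emit:
move_arm:
  jaw: [0,0,0,0,0,0,0,0]
  translation:
    - [0,0,0]
    - [0,0,0]
    - [0,0,0]
    - [0,0,0]
    - [0,0,0]
    - [0,0,0]
    - [0,0,0]
    - [0,0,0]
  yaw: [0,0,0,0,0,0,0,0]

```text
t: 17.05
ee_pos: [0.5645, -0.144, 0.0463]
orientation: [[-0.317, 0.948, -0.001], [0.948, 0.317, 0.0], [0.001, -0.001, -1.0]]
contact_force: [-5.6, -1.0, 5.4]
finger_gap: 0.0207
grasp_force: 30.0
```

Now pull out 70 mm and a little beyond, to the outer stop.

Emit:
move_arm:
  jaw: [0,0,0,0,0,0,0,0,0,0,0]
  translation:
    - [0.012,-0.001,0]
    - [0.026,-0.001,0]
    - [0.04,-0.001,0]
    - [0.054,-0.001,0]
    - [0.066,-0.001,0]
    - [0.076,-0.001,0]
    - [0.083,-0.001,0]
    - [0.088,-0.001,0]
    - [0.092,-0.001,0]
    - [0.094,-0.001,0]
    - [0.094,-0.001,0]
  yaw: [0,0,0,0,0,0,0,0,0,0,0]

```text
t: 18.42
ee_pos: [0.5419, -0.0776, 0.0464]
orientation: [[-0.315, 0.949, 0.004], [0.949, 0.315, -0.006], [-0.007, 0.002, -1.0]]
contact_force: [7.1, -18.6, -10.6]
finger_gap: 0.0213
grasp_force: 30.0
```

Emit:
move_arm:
  jaw: [0,0,0.7,0.7,0.7,0.7,0.7,0.7,0.7,0.7,0.7,0.7]
  translation:
    - [-0.002,0,0]
    - [-0.004,0,0]
    - [-0.004,0,0]
    - [-0.004,0,0]
    - [-0.004,0,0]
    - [-0.004,0,0]
    - [-0.004,0,0]
    - [-0.004,0,-0.03]
    - [-0.004,0,-0.08]
    - [-0.004,0,-0.13]
    - [-0.004,0,-0.18]
    - [-0.004,0,-0.18]
  yaw: [0,0,0,0,0,0,0,0,0,0,0,0]

```text
t: 19.92
ee_pos: [0.5434, -0.076, 0.1933]
orientation: [[-0.317, 0.948, 0.005], [0.948, 0.317, 0.001], [-0.001, 0.005, -1.0]]
contact_force: [-0.6, -0.5, -0.8]
finger_gap: 0.0611
grasp_force: 0.0
```

Emit:
move_arm:
  jaw: [0.7,0.7,0.7]
  translation:
    - [0,0,0]
    - [0,0,0]
    - [0,0,0]
  yaw: [0,0,0]

```text
t: 20.3
ee_pos: [0.5412, -0.0758, 0.1894]
orientation: [[-0.317, 0.948, -0.002], [0.948, 0.317, -0.0], [0.0, -0.002, -1.0]]
contact_force: [0.0, 0.8, -0.1]
finger_gap: 0.0607
grasp_force: 0.0
```

Run:
```python
from h import *
im,T=wrist('w4');t=imaging.capture("top");s=imaging.capture("scene")
cv2.imwrite("pics/end.png",cv2.vconcat([cv2.resize(t[150:330,230:500],(600,400)),cv2.resize(s[160:360,180:420],(600,200*2))])[:,:,::-1][::1]) if 0 else cv2.imwrite("pics/end.png",cv2.hconcat([cv2.resize(t[150:350,250:450],(400,400)),cv2.resize(s[160:360,220:420],(400,400))])[:,:,::-1])
```

```text
20.3 [ 0.5411529  -0.07578164  0.1894275 ] yang 18.511728964817163 [ 0.03656885  0.75342049 -0.0880476 ]
```

View pics/end.png

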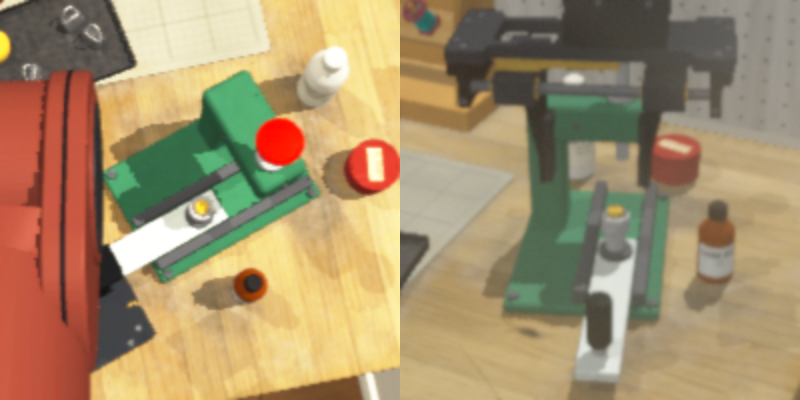

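View pics/w4.png

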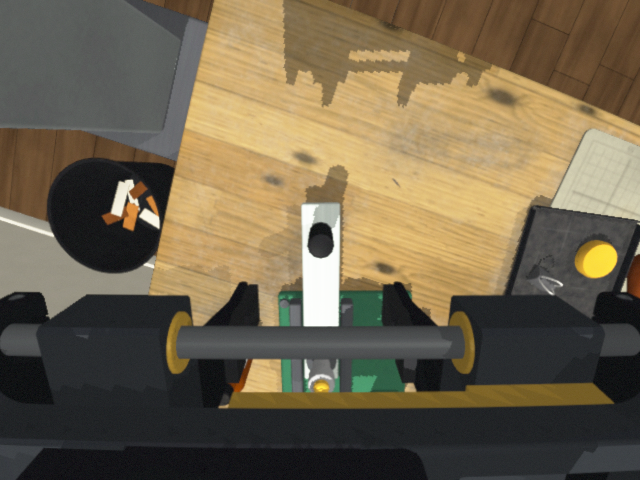

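The views show the shuttle out (knob at (320,244) in the wrist view), the cap on the rivet, the palm up, and the tin and bottles upright.

Run:
```python
from h import *
from rig import order
k=plane("wrist",(320,245),.078,np.load("pics/w4.npy"));d=np.hypot(*(k-[.6093,-.2765,.078])[:2]);print(k,d)
if d>.205: print(order.sign_off())
```

```text
[ 0.54195853 -0.07793508  0.078     ] 0.20967332001478173
the job is handed in; nothing more can be done
None
```

The job is handed in at about 20 s of the 67 s allowed. The cap was pressed on at about 19 N and held there for just over 1 s. The button is back up, the shuttle is out at its outer stop, and the tin and bottles stand where they were. The hand-in returned no verdict.

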